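# Balance the mirror flap with the discharged fork wand

### The job

Take the orange-handled fork wand out of its holder, discharge it by dipping its forked end into the steel neutraliser well (the round cup), then put the fork over the flap's brass bar and swing the leaning mirror flap up to its balance point, bolt upright. Finish while still holding the wand, with the flap kept still and upright in the fork; do not let it tip over to the far side. Move the flap only with the wand, never with the gripper itself, and leave the small loose parts on the bench where they are.

Things in the scene. Friction and masses are not known exactly. Their poses are not given: they have to be found in the camera images.
- wand: Forked wand, 153 mm, 90 g, stands fork-down in the blue holder. Origin midway between the prong tips, z up to the handle, x from prong to prong. Prongs 6 mm (x) by 8 mm (y), 36 mm over both, 24 mm apart from z = 0 to 26 mm; then 45 degree shoulders seat an 8 mm bar with its centre at z = 32 mm. Round shaft z = 48-81 mm. A half turn looks the same. Mass may vary by 30 %.
- wand_grip (a point): Middle of the wand's orange handle, 117 mm above the prong tips; axes as the wand's. Handle from 86 to 148 mm above the tips, 16 mm thick along x, 26 mm wide along y, black collars 18.5x29 mm at both ends. Gripped across the 16 mm (fingers closing along x) it best resists the flap's push.
- wand_holder: Fixed holder: dark plate 80x60x6 mm with a blue rectangular socket 46 mm high, 39x11 mm inside, floor at 6 mm; the wand stands in it with its yaw as the holder's. Lift the wand by at least 50 mm to clear it. Origin: centre of the underside, on the bench.
- well: Fixed static-neutraliser well: open round steel cup on a grey plate 86x86x12 mm. Origin: centre of the underside, on the bench. The cup is 70 mm across at the rim, 58 mm clear inside; rim 60 mm and inner floor 14 mm above the bench.
- well_rim (a point): Centre of the well's open mouth, at rim height. A dip counts when the prong tips are well inside: more than 12 mm below the rim (46 mm deep in all). No touch is needed.
- flap_stand: Fixed stand of the flap: aluminium plate 110x130x10 mm with two dark bearing cheeks up to 63 mm high. Origin: centre of the underside, on the bench. y = direction of the hinge axis; x = the direction in which the flap swings, pointing away from the robot, roughly.
- flap_hinge (a point): Centre of the hinge axis, 50 mm above the bench, straight above the stand's origin; axes as the stand's.
- flap (a joint): Angle of the mirror flap, rad: 0 = upright, its balance point; negative = leaning to the stand's -x (towards the robot), positive = away. Rests on a stop at -0.7 at the start; far stop +0.7. No spring, hardly any friction: off 0 it falls to one side or the other. Flap mass 0.22 kg; about 1 N at the bar holds it at -0.7, less nearer upright.
- flap_bar (a point): Middle of the brass bar at the flap's free end: 8 mm round, along the hinge axis, 130 mm from the hinge, 76 mm free between its two arms, 46 mm from the mirror plate; 149 mm above the bench at -0.7, 180 mm upright. The open fork only pushes sideways: swing with the bar in its straight part, following the arc about the hinge; seat it lightly in the shoulders when upright.
- heatsink: Bystander: bare finned white-metal heatsink, 34x50x26 mm. Leave it alone. Origin: centre of its underside.
- attenuator: Bystander: small round silver and blue coaxial attenuator lying down, 54x17x17 mm. Leave it alone. Origin: centre of its underside.
- flux_pot: Bystander: round white tin with a yellow lid, 46 mm across, 22 mm high. Leave it alone. Origin: centre of its underside.
- filter_module_1: Bystander: small white block on a green board, 30x42x17 mm. Leave it alone. Origin: centre of its underside.
There are look-alikes about, which are no part of the job. What is shaped like the well but brown or green is not meant. Leave any red look-alike of the wand alone.

How it is judged (in metres and radians):
On the way, in this order (a step that is already met when the one before it is completed fails the run):
1. the held wand's prong tips are dipped into the well, more than 12 mm below its rim (contact force between the fingers and wand above 1 N and horizontal distance between wand and well_rim below 0.026 m and z of wand in the frame of well_rim below -0.012 m), for 0.1 s.
2. the fork of the held wand is over the bar while the flap still leans (contact force between the fingers and wand above 1 N and x of flap_bar in the frame of wand between -0.016 and 0.016 m and y of flap_bar in the frame of wand between -0.035 and 0.035 m and z of flap_bar in the frame of wand between 0.002 and 0.045 m and value of joint flap below -0.3 rad), for 0.05 s.
3. the flap is upright, its bar in the fork (contact force between the fingers and wand above 1 N and x of flap_bar in the frame of wand between -0.016 and 0.016 m and y of flap_bar in the frame of wand between -0.035 and 0.035 m and z of flap_bar in the frame of wand between 0.002 and 0.045 m and value of joint flap between -0.1 and 0.1 rad), for 0.3 s.
At the end, for the whole second after the job is handed in: Wand held (grip over 1 N, prong tips over 120 mm above the bench, wand within 0.5 rad of vertical), flap bar between the prongs (within 16 mm of the middle), flap within 0.1 rad of upright and still (under 0.15 rad/s), not touched by the fingers (all of step 3 and velocity of joint flap between -0.15 and 0.15 rad/s and height (world z) of wand above 0.12 m and angle between wand's own z axis and vertical below 0.5 rad and contact force between the fingers and flap below 0.1 N); the arm keeps its last pose, push and grip.
It fails at once if the flap tips over to the far side (beyond +0.3 rad) (value of joint flap above 0.3 rad).
It fails at once if the gripper or arm touches the flap (contact force between any of the fingers, the arm and flap above 0.5 N).
It fails at once if a bystander is moved by more than 20 mm (distance of any of heatsink, attenuator, flux_pot, filter_module_1 from where it was at the start of the episode above 0.02 m).
It also fails if it takes over 51 s, if anything falls off the work surface, if the arm or the gripper's body presses on something with over 40 N, if the wrist force passes 120 N, or if a joint passes its speed limit or range.

### The arm

A 7-joint arm with a two-finger parallel gripper is mounted at the origin on a cart in front of the work surface, level with it; the furniture and walls round the work are solid. World frame = base frame: x ahead of the robot, y to its left, z up, the work surface at z = 0. Lengths are in m, angles in degrees, forces in N, time in s.
With the tool pointing down it reaches from about 0.425 to 0.875 m from the base axis. Payload 4.7 kg.
Tool frame: the origin (TCP) lies on the centre line of the jaws, within the pads' length; the fingertips stand 8 mm ahead of it and the grasp point (between the pads) lies 11 mm behind it; z points along the fingers, y is the direction in which the jaws open and shut (so a half turn about z gives the same grasp; the last joint's range is limited). The gripper opens to 87 mm and grips with 3 to 60 N. Pads are 19 mm wide; open, the fingers measure 117 mm over their backs; the gripper's body (75 mm by 190 mm) begins 51 mm behind the grasp point.
Start: joints at [70.078, 18.392, -4.016, 83.108, 1.295, 78.541, -3.26], TCP at [0.23, -0.608, 0.231] pointing down, gripper open.
Joint ranges: [-163.93, 163.93], [-17.29, 119.83], [-79.2, 71.16], [3.27, 140.29], [-89.18, 269.18], [5.43, 117.66], [-154.24, 154.24]. Speed limits (degrees/s): [147.25, 147.25, 180, 180, 180, 180, 180].

### API

Orientations are given as [roll, pitch, yaw] about the fixed x, y, z axes, in that order (R = Rz(yaw) Ry(pitch) Rx(roll)).
In Python, from cell import env gives the robot as it stands. The module is installed in compiled form; this text tells all that it offers.
- The arm moves only by the tool move_arm, never from a script. Its argument "steps" is a list of rows, each a list of 2 entries, a list of its own where there are three numbers: the shift along the tool's x, y, z in m, then the turn about the tool's z in rad. A call has 1 to 20 rows; each row is the pose to reach, as a shift and turn from the pose commanded when the call began, along the tool's axes at that moment; what a row does not reach only later rows make up. A row lasts 1/8 s, in which the tool goes at most 62.5 mm and 10.7 degrees, less where a joint would pass 70% of its speed; a pose out of reach is approached as far as the arm can. A call with a gripper value outside its range is refused whole. "hand" is the closure, from -1 (fully open) to 1 (shut), set as the call begins (left out, the last holds). The fingers move at their own pace and stop on an object; "squeeze" is the grip in N (left out, the last holds). Time passes only in rows, so rows that repeat a pose let the fingers close. It gives the time, the measured TCP pose, the force and the opening at its end, in the units of the state.
- env.get_obs(): the state, without advancing time (a new reading comes with each control period).
- env.read_camera(name): name is "scene" or "top"; returns (picture, depth): 384x512x3 uint8, red, green, blue; 384x512 float32, m along the optical axis (not along the pixel's ray), 0 where there is no reading.
- env.calibration(name): a dict with "intrinsics" (3x3 intrinsics, pixels), "position" and "orientation" of the camera in the world. Camera axes: x right, y up, looking along -z (the intrinsics and any distortion apply to the point x, -y, -z); pixel columns grow to the right and rows downward; lengths in m; the calibration is good to about 2 mm. A picture is of the moment at which its call begins. calibration takes no time and is no camera call.
- env.sign_off(): hands the job in, once; it reports no verdict.
Trained networks look in the newest picture that a camera, given by its name, has taken for a name from the list of things; names that differ only in an ending like _2 or _b are one class to them, and where a whole thing is asked for, a point or a joint stands for the part that bears it (a point fixed in the world has none). Each returns a list of dicts, best first, with "conf" (0 to 1); they miss things now and then, are a little off and sometimes report something else, mostly with a low value. They report only what shows in the picture. A call takes as long as a camera call. They do not tell look-alikes from the thing itself.
- env.cut_out(camera, query): "region" (384x512 bool, what is visible of it) and "uv" ([column, row] in pixels, amid what is visible of it).
The state is a dict: "time_s": time; "qpos": joint angles; "joint_velocities": joint speeds; "effort": joint torques, N m; "tool_pos": TCP position; "tool_rot": TCP orientation; "force": force on the tool from outside, world axes, zero at the start; "wrist_torque": the same for the moment, N m; "grip_width": finger opening in m.
Only numpy, scipy, OpenCV 4.12 (cv2) and the standard library are available. Lean on these libraries where they do the work, as an engineer would, in place of code of your own. Each camera call takes 0.05 s, during which the arm holds its last target. There are 200 camera calls.

## Working session

There is one attempt and no reset: what is moved stays moved. The work goes in short steps, Python scripts to look and compute and a tool call to move; the robot and the scene stay as the last step left them, time stands still between calls to the robot, and variables do not carry over. Pictures are saved under pics/ and viewed, about 8 in all and at most 12, crops included, and the job is handed in when it is done.

Besides the shell and the picture viewer there is one more tool, called after "Request:" by a JSON object that holds its "method" and its "body". move_arm: Moves the arm, as the interface text tells. Its arguments: {"type":"object","properties":{"steps":{"type":"array"},"hand":{"type":"number"},"squeeze":{"type":"number"}},"required":["steps"]}

```bash
mkdir -p pics
cat > h.py <<'E'
import numpy as np, cv2
from cell import env
from scipy.spatial.transform import Rotation as R
def Rm(o):
    o=np.array(o,float)
    if o.shape==(3,3): return o
    if o.size==4: return R.from_quat(o).as_matrix()
    return R.from_euler('xyz',o,degrees=True).as_matrix()
def cloud(name,d):
    c=env.calibration(name);K=np.array(c['intrinsics']);
    v,u=np.mgrid[:d.shape[0],:d.shape[1]]
    x=(u-K[0,2])/K[0,0]*d;y=(v-K[1,2])/K[1,1]*d
    p=np.stack([x,-y,-d],-1)
    return p@Rm(c['orientation']).T+np.array(c['position'])
def proj(name,P):
    c=env.calibration(name);K=np.array(c['intrinsics'])
    q=(np.atleast_2d(P)-np.array(c['position']))@Rm(c['orientation'])
    return np.stack([K[0,0]*q[:,0]/-q[:,2]+K[0,2],K[1,1]*-q[:,1]/-q[:,2]+K[1,2]],-1)
E
python3 - <<'E'
from h import *
print(env.get_obs())
for n in ['scene','top']:
    print(n,env.calibration(n))
    im,d=env.read_camera(n)
    np.savez(n+'0.npz',im=im,d=d)
    cv2.imwrite(f'pics/{n}0.png',cv2.resize(im[:,:,::-1],(800,600),interpolation=cv2.INTER_CUBIC))
    P=cloud(n,d)
    for q in ['wand','wand_holder','well','flap_stand','flap','heatsink','attenuator','flux_pot','filter_module_1']:
        for r in env.cut_out(n,q):
            m=r['region']&(d>0)
            pp=P[m]
            print(n,q,round(r['conf'],2),np.round(r['uv']),m.sum(),np.round(np.median(pp,0),3),np.round(np.percentile(pp,2,0),3),np.round(np.percentile(pp,98,0),3)) if len(pp) else None
E
```

```text
{'time_s': 0.0, 'qpos': array([70.07897636, 18.43977729, -4.01595357, 83.1772838 ,  1.29663836,
       78.54056436, -3.25993742]), 'joint_velocities': array([-0.00915182,  0.09178485, -0.09714844, -0.06668532,  0.02457666,
        0.10054206,  0.00971307]), 'effort': array([-1.15501807e-04, -4.91291106e+01, -4.04077694e-01, -3.12526202e+01,
       -6.37966348e-02,  4.38262720e-02,  2.00776785e-04]), 'tool_pos': array([ 0.22981544, -0.60742171,  0.22943257]), 'tool_rot': array([-1.79887715e+02,  7.33395627e-03,  2.07316235e+01]), 'force': array([0.61706823, 0.23466503, 0.05001   ]), 'wrist_torque': array([0.03655721, 0.0403    , 0.01338427]), 'grip_width': 0.08725477049336118}
scene {'intrinsics': array([[377.96903845,   0.        , 248.89326107],
       [  0.        , 377.96903845, 188.81514226],
       [  0.        ,   0.        ,   1.        ]]), 'position': array([ 0.04108237, -0.16553129,  0.93060026]), 'orientation': array([ 39.29864508,   0.3997173 , -44.17385854])}
scene wand 0.72 [272. 241.] 282 [0.421 0.16  0.125] [0.412 0.149 0.045] [0.436 0.174 0.161]
scene wand 0.65 [285.
[... 1852 characters left out ...]
1 0.26  0.007] [0.513 0.352 0.062]
top well 0.58 [190. 142.] 797 [0.622 0.531 0.014] [0.577 0.485 0.003] [0.659 0.579 0.062]
top flap_stand 0.91 [364. 173.] 1884 [0.538 0.014 0.013] [ 0.469 -0.057 -0.001] [0.606 0.076 0.153]
top flap 0.87 [368. 176.] 643 [0.524 0.015 0.09 ] [ 0.469 -0.031  0.05 ] [0.557 0.059 0.153]
top heatsink 0.74 [269. 151.] 173 [0.605 0.293 0.008] [ 0.588  0.269 -0.001] [0.623 0.314 0.028]
top attenuator 0.52 [267. 172.] 59 [0.545 0.298 0.015] [0.538 0.28  0.01 ] [0.554 0.318 0.019]
top flux_pot 0.62 [309. 210.] 460 [0.424 0.167 0.006] [ 0.39   0.131 -0.001] [0.471 0.189 0.09 ]
top flux_pot 0.61 [304. 164.] 168 [0.565 0.185 0.021] [0.546 0.167 0.009] [0.586 0.203 0.025]
```

View pics/scene0.png

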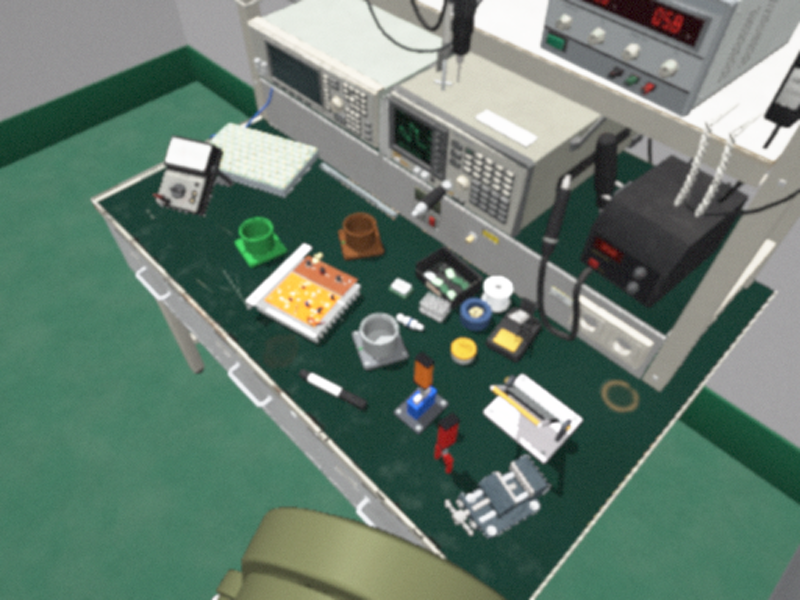

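View pics/top0.png

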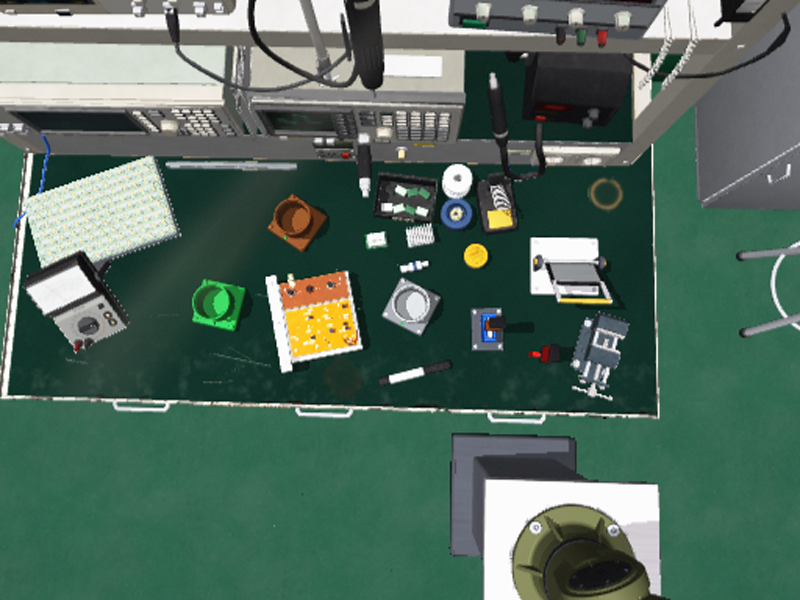

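```bash
cat > m.py <<'E'
from h import *
def near(P,c,r,z0,z1):
    m=(np.hypot(P[...,0]-c[0],P[...,1]-c[1])<r)&(P[...,2]>z0)&(P[...,2]<z1)
    return m
def rect(p):
    r=cv2.minAreaRect((p[:,:2]*1000).astype(np.float32)); return [np.round(x,1) for x in r]
for n in ['top','scene']:
    f=np.load(n+'0.npz');d=f['d'];im=f['im'];P=cloud(n,d);hsv=cv2.cvtColor(im,cv2.COLOR_RGB2HSV)
    print(n)
    p=P[near(P,(.425,.16),.065,.003,.0095)];print(' holder plate',rect(p),len(p))
    blue=(hsv[...,0]>105)&(hsv[...,0]<130)&(hsv[...,1]>120)
    p=P[near(P,(.425,.16),.05,.04,.055)&blue];print(' socket',rect(p),len(p),p.mean(0).round(4))
    p=P[near(P,(.425,.16),.03,.145,.17)];print(' handle top',rect(p),len(p),p.mean(0).round(4))
    p=P[near(P,(.425,.16),.03,.09,.17)];print(' handle all',rect(p),len(p))
    p=P[near(P,(.465,.305),.055,.055,.066)]
    A=np.c_[2*p[:,:2],np.ones(len(p))];s=np.linalg.lstsq(A,(p[:,:2]**2).sum(1),rcond=None)[0]
    print(' well circ',s[:2].round(4),np.sqrt(s[2]+s[0]**2+s[1]**2).round(4),len(p), rect(p))
    p=P[near(P,(.465,.305),.07,.009,.015)];print(' well plate',rect(p),len(p))
    p=P[near(P,(.535,.013),.095,.006,.0145)];print(' stand',rect(p),len(p))
    p=P[near(P,(.535,.013),.095,.045,.07)];print(' cheeks',rect(p),len(p))
    yel=(hsv[...,0]>12)&(hsv[...,0]<35)&(hsv[...,1]>90)
    p=P[near(P,(.48,.013),.08,.135,.17)&yel];
    if len(p)>5:
        c=p.mean(0);w=np.linalg.svd(p-c)[2][0];t=(p-c)@w
        print(' bar',c.round(4),w.round(3),np.percentile(t,[1,99]).round(3),len(p),((c+w*(t.min()+t.max())/2)).round(4), np.degrees(np.arctan2(-w[0],w[1])))
for n in ['top','scene']:
    f=np.load(n+'0.npz');im=f['im']
    u=proj(n,[[.45,.1,.06]])[0].astype(int)
    c=im[max(u[1]-65,0):u[1]+65,max(u[0]-85,0):u[0]+85,::-1]
    cv2.imwrite(f'pics/c_{n}.png',cv2.resize(c,None,fx=4.6,fy=4.6,interpolation=cv2.INTER_CUBIC)); print(u)
E
python3 m.py
```

```text
top
 holder plate [array([424.7, 155.5]), array([120.3, 119. ]), np.float64(51.6)] 349
 socket [array([427.8, 160.3]), array([48.8, 22.8]), np.float64(4.5)] 62 [0.4259 0.1622 0.0454]
 handle top [array([428.3, 159.4]), array([16.2, 27. ]), np.float64(2.0)] 77 [0.4282 0.1597 0.1585]
 handle all [array([428.1, 159.6]), array([16.8, 27.2]), np.float64(1.5)] 107
 well circ [0.4675 0.3054] 0.0324 112 [array([468.2, 305.7]), array([66.9, 66. ]), np.float64(1.5)]
 well plate [array([467.5, 305.1]), array([85.6, 84.6]), np.float64(65.1)] 453
 stand [array([541.7,  16.9]), array([155. , 161.6]), np.float64(75.2)] 884
 cheeks [array([538.9,  -4.3]), array([154.4,  95.9]), np.float64(50.7)] 248
 bar [0.4696 0.0134 0.1525] [-0.028  1.    -0.008] [-0.04  0.04] 93 [0.4696 0.0137 0.1525] 1.6170726426695334
scene
 holder plate [array([419.7, 166.9]), array([105.3, 115.4]), np.float64(88.7)] 339
 socket [array([426. , 162.3]), array([49.7, 23.5]), np.float64(2.7)] 70 [0.4193 0.1589 0.045 ]
 handle top [array([426.4, 162.7]), array([19.7, 28.4]), np.float64(2.8)] 98 [0.4254 0.1614 0.1569]
 handle all [array([426.4, 162.7]), array([19.7, 28.4]), np.float64(2.8)] 234
 well circ [0.4651 0.308 ] 0.0325 119 [array([465.6, 308.9]), array([68.2, 68.4]), np.float64(27.7)]
 well plate [array([475.6, 304.1]), array([ 86.3, 107.7]), np.float64(65.1)] 322
 stand [array([551.9,  16. ]), array([111.9, 128.9]), np.float64(0.3)] 1247
 cheeks [array([518.1,  21.3]), array([128.4, 104. ]), np.float64(81.9)] 168
 bar [0.4678 0.0131 0.1524] [-0.004  1.     0.01 ] [-0.037  0.04 ] 97 [0.4678 0.0142 0.1524] 0.20678721002155612
[334 201]
[293 259]
```

```bash
cat > rows.py <<'E'
import numpy as np,sys,json
# plan: start pose x,y,z,yaw(deg) then waypoints x,y,z,yaw,n
def plan(s,wps):
    y=np.radians(s[3]);X=np.array([np.cos(y),np.sin(y),0]);Y=np.array([np.sin(y),-np.cos(y),0]);Z=np.array([0,0,-1.])
    p=np.array(s,float);out=[]
    for w in wps:
        q=np.array(w[:4],float)
        for i in range(1,w[4]+1):
            r=p+(q-p)*i/w[4];d=r[:3]-np.array(s[:3])
            out.append([[round(float(d@a),4) for a in (X,Y,Z)],round(float(-np.radians(r[3]-s[3])),3)])
        p=q
    print(len(out),json.dumps(out))
E
python3 -c "
from rows import *
plan([.23,-.608,.231,20.7],[(.50,-.2,.33,55,10),(.4273,.161,.30,92.5,10)])"
```

```text
20 [[[0.0397, -0.0286, -0.0099], -0.06], [[0.0794, -0.0572, -0.0198], -0.12], [[0.119, -0.0859, -0.0297], -0.18], [[0.1587, -0.1145, -0.0396], -0.239], [[0.1984, -0.1431, -0.0495], -0.299], [[0.2381, -0.1717, -0.0594], -0.359], [[0.2778, -0.2004, -0.0693], -0.419], [[0.3174, -0.229, -0.0792], -0.479], [[0.3571, -0.2576, -0.0891], -0.539], [[0.3968, -0.2862, -0.099], -0.599], [[0.4027, -0.3226, -0.096], -0.664], [[0.4087, -0.3589, -0.093], -0.73], [[0.4147, -0.3952, -0.09], -0.795], [[0.4206, -0.4316, -0.087], -0.86], [[0.4266, -0.4679, -0.084], -0.926], [[0.4325, -0.5043, -0.081], -0.991], [[0.4385, -0.5406, -0.078], -1.057], [[0.4445, -0.5769, -0.075], -1.122], [[0.4504, -0.6133, -0.072], -1.188], [[0.4564, -0.6496, -0.069], -1.253]]
```

View pics/c_top.png

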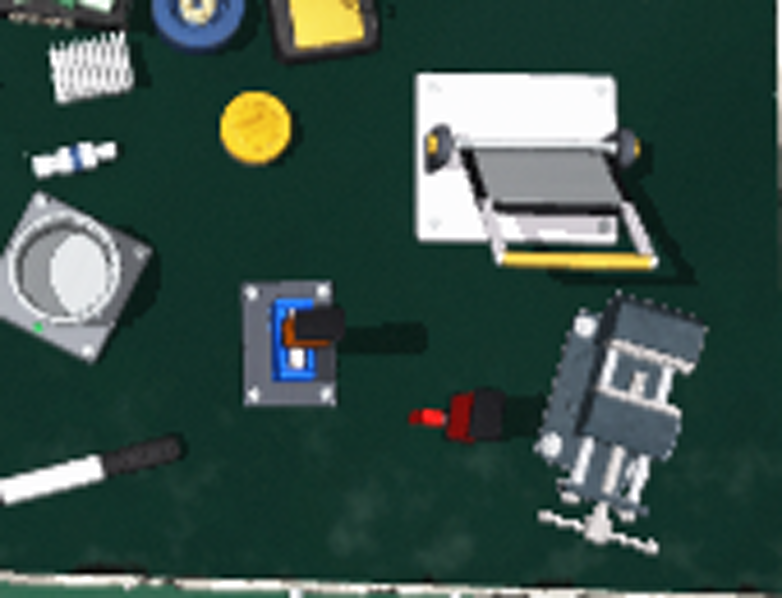

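The crop shows the steel well at (65,270), the blue holder with the orange wand at (290,340), the red look-alike at (470,415) and the brass bar at (575,260). All of them match the measurements, so I'm moving above the wand.

Request:
{"method": "move_arm", "body": {"steps": [[[0.0397, -0.0286, -0.0099], -0.06], [[0.0794, -0.0572, -0.0198], -0.12], [[0.119, -0.0859, -0.0297], -0.18], [[0.1587, -0.1145, -0.0396], -0.239], [[0.1984, -0.1431, -0.0495], -0.299], [[0.2381, -0.1717, -0.0594], -0.359], [[0.2778, -0.2004, -0.0693], -0.419], [[0.3174, -0.229, -0.0792], -0.479], [[0.3571, -0.2576, -0.0891], -0.539], [[0.3968, -0.2862, -0.099], -0.599], [[0.4027, -0.3226, -0.096], -0.664], [[0.4087, -0.3589, -0.093], -0.73], [[0.4147, -0.3952, -0.09], -0.795], [[0.4206, -0.4316, -0.087], -0.86], [[0.4266, -0.4679, -0.084], -0.926], [[0.4325, -0.5043, -0.081], -0.991], [[0.4385, -0.5406, -0.078], -1.057], [[0.4445, -0.5769, -0.075], -1.122], [[0.4504, -0.6133, -0.072], -1.188], [[0.4564, -0.6496, -0.069], -1.253]], "hand": -1}}

```text
time_s: 3.5
tool_pos: [0.4261, 0.1635, 0.2994]
tool_rot: [180.0, 0.0, 92.8]
force: [0.8, 0.1, 0.3]
grip_width: 0.0871
```

Request:
{"method": "move_arm", "body": {"steps": [[[0, 0, 0], 0], [[0, 0, 0], 0]]}}

```text
time_s: 3.75
tool_pos: [0.4268, 0.1613, 0.2994]
tool_rot: [-180.0, 0.0, 92.6]
force: [-0.4, -0.5, -0.5]
grip_width: 0.0871
```

Request:
{"method": "move_arm", "body": {"steps": [[[0, 0, 0.04], 0], [[0, 0, 0.08], 0], [[0, 0, 0.12], 0], [[0, 0, 0.15], 0], [[0, 0, 0.17], 0], [[0, 0, 0.18], 0], [[0, 0, 0.187], 0], [[0, 0, 0.187], 0]]}}

```text
time_s: 4.75
tool_pos: [0.4271, 0.161, 0.1126]
tool_rot: [-180.0, 0.0, 92.5]
force: [-0.8, -0.9, -0.5]
grip_width: 0.0868
```

Run:
```python
from h import *
o=env.get_obs();print(o['tool_pos'],o['force'])
ims=[]
for n in ['top','scene']:
    im,d=env.read_camera(n)
    u=proj(n,[[.427,.161,.12]])[0].astype(int)
    c=im[max(u[1]-45,0):u[1]+45,max(u[0]-42,0):u[0]+42,::-1]
    ims.append(cv2.resize(c,(390,420),interpolation=cv2.INTER_CUBIC))
cv2.imwrite('pics/g1.png',np.hstack(ims))
```

```text
[0.4271481  0.1609506  0.11259554] [-0.83820089 -0.93560852 -0.46249222]
```

View pics/g1.png

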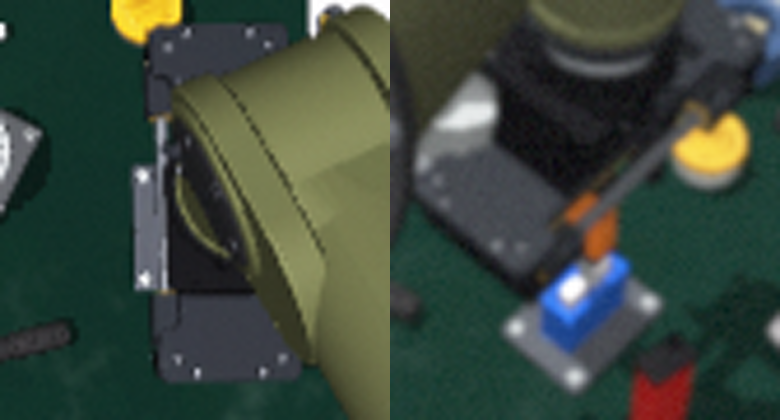

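The right pane shows the open fingers either side of the orange handle, with the blue holder below and nothing touching. I'll close now.

Request:
{"method": "move_arm", "body": {"steps": [[[0, 0, 0], 0], [[0, 0, 0], 0], [[0, 0, 0], 0], [[0, 0, 0], 0], [[0, 0, 0], 0], [[0, 0, 0], 0], [[0, 0, 0], 0], [[0, 0, 0], 0]], "hand": 1, "squeeze": 35}}

```text
time_s: 5.85
tool_pos: [0.427, 0.1611, 0.1125]
tool_rot: [-180.0, 0.0, 92.5]
force: [0.6, 0.8, -0.2]
grip_width: 0.0164
```

```bash
python3 -c "
from rows import *
plan([.4273,.161,.113,92.5],[(.4273,.161,.223,92.5,4),(.4665,.3065,.223,92.5,5),(.4665,.3065,.140,92.5,4),(.4665,.3065,.140,92.5,3)])"
```

```text
16 [[[0.0, 0.0, -0.0275], -0.0], [[0.0, 0.0, -0.055], -0.0], [[0.0, 0.0, -0.0825], -0.0], [[0.0, 0.0, -0.11], -0.0], [[0.0287, 0.0091, -0.11], -0.0], [[0.0575, 0.0182, -0.11], -0.0], [[0.0862, 0.0273, -0.11], -0.0], [[0.1149, 0.0364, -0.11], -0.0], [[0.1437, 0.0455, -0.11], -0.0], [[0.1437, 0.0455, -0.0893], -0.0], [[0.1437, 0.0455, -0.0685], -0.0], [[0.1437, 0.0455, -0.0478], -0.0], [[0.1437, 0.0455, -0.027], -0.0], [[0.1437, 0.0455, -0.027], -0.0], [[0.1437, 0.0455, -0.027], -0.0], [[0.1437, 0.0455, -0.027], -0.0]]
```

Before dipping I'll lift, traverse, and check that the wand came along.

Request:
{"method": "move_arm", "body": {"steps": [[[0, 0, -0.0275], 0], [[0, 0, -0.055], 0], [[0, 0, -0.0825], 0], [[0, 0, -0.11], 0], [[0.0287, 0.0091, -0.11], 0], [[0.0575, 0.0182, -0.11], 0], [[0.0862, 0.0273, -0.11], 0], [[0.1149, 0.0364, -0.11], 0], [[0.1437, 0.0455, -0.11], 0], [[0.1437, 0.0455, -0.11], 0]]}}

```text
time_s: 7.1
tool_pos: [0.4653, 0.309, 0.222]
tool_rot: [-179.9, -0.1, 92.7]
force: [0.6, -0.6, -1.2]
grip_width: 0.0158
```

Run:
```python
from h import *
o=env.get_obs();print(o['tool_pos'],o['force'],o['grip_width'])
ims=[]
for n in ['scene','top']:
    im,d=env.read_camera(n);P=cloud(n,d)
    np.savez(n+'1.npz',im=im,d=d)
    u=proj(n,[[.4665,.3065,.10]])[0].astype(int)
    c=im[max(u[1]-45,0):u[1]+45,max(u[0]-42,0):u[0]+42,::-1]
    ims.append(cv2.resize(c,(390,420),interpolation=cv2.INTER_CUBIC))
    for r in env.cut_out(n,'wand'):
        p=P[r['region']&(d>0)];print(n,r['conf'],np.median(p,0).round(3),np.percentile(p,2,0).round(3),np.percentile(p,98,0).round(3))
cv2.imwrite('pics/g2.png',np.hstack(ims))
```

```text
[0.4653052  0.30903707 0.22197971] [ 0.59478204 -0.64609991 -1.19708787] 0.015824064861142722
scene 0.81 [0.376 0.061 0.11 ] [ 0.125 -0.104 -0.001] [0.414 0.081 0.715]
```

View pics/g2.png

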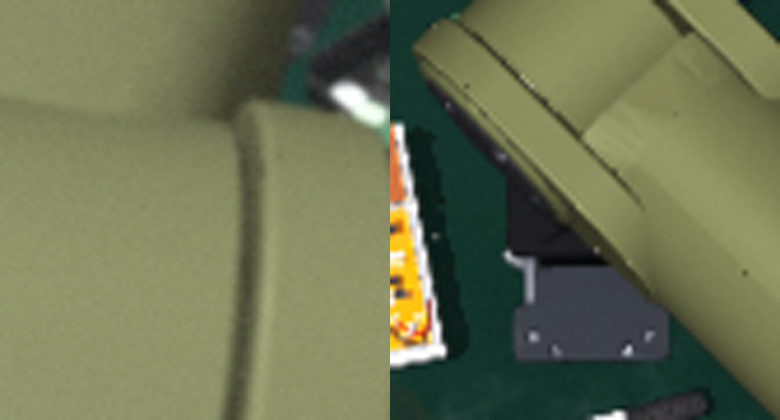

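The arm hides the wand in both views. The 15.8 mm grip width and the −1.2 N reading show it is held, so I'll dip now.

Request:
{"method": "move_arm", "body": {"steps": [[[0, 0, 0.02], 0], [[0, 0, 0.04], 0], [[0, 0, 0.06], 0], [[0, 0, 0.075], 0], [[0, 0, 0.083], 0], [[0, 0, 0.083], 0], [[0, 0, 0.083], 0], [[0, 0, 0.083], 0]]}}

```text
time_s: 8.3
tool_pos: [0.4665, 0.307, 0.1402]
tool_rot: [179.9, -0.0, 92.5]
force: [-0.2, -0.5, -1.2]
grip_width: 0.0157
```

```bash
python3 - <<'E'
from h import *
o=env.get_obs();print(o['tool_pos'],o['force'],o['grip_width'])
E
python3 -c "
from rows import *
plan([.4665,.3065,.14,92.5],[(.4665,.3065,.30,92.5,5),(.475,.014,.30,91,9),(.475,.014,.30,91,2)])"
```

```text
[0.46648875 0.30700992 0.14016246] [-0.18870528 -0.46593475 -1.16980619] 0.015736778377651296
16 [[[0.0, 0.0, -0.032], -0.0], [[0.0, 0.0, -0.064], -0.0], [[0.0, 0.0, -0.096], -0.0], [[0.0, 0.0, -0.128], -0.0], [[0.0, 0.0, -0.16], -0.0], [[-0.0325, -0.0005, -0.16], 0.003], [[-0.065, -0.0009, -0.16], 0.006], [[-0.0975, -0.0014, -0.16], 0.009], [[-0.13, -0.0019, -0.16], 0.012], [[-0.1626, -0.0024, -0.16], 0.015], [[-0.1951, -0.0028, -0.16], 0.017], [[-0.2276, -0.0033, -0.16], 0.02], [[-0.2601, -0.0038, -0.16], 0.023], [[-0.2926, -0.0043, -0.16], 0.026], [[-0.2926, -0.0043, -0.16], 0.026], [[-0.2926, -0.0043, -0.16], 0.026]]
```

Request:
{"method": "move_arm", "body": {"steps": [[[0, 0, -0.032], 0], [[0, 0, -0.064], 0], [[0, 0, -0.096], 0], [[0, 0, -0.128], 0], [[0, 0, -0.16], 0], [[-0.0325, -0.001, -0.16], 0.003], [[-0.065, -0.002, -0.16], 0.006], [[-0.0975, -0.003, -0.16], 0.009], [[-0.13, -0.004, -0.16], 0.012], [[-0.1626, -0.005, -0.16], 0.015], [[-0.1951, -0.006, -0.16], 0.017], [[-0.2276, -0.007, -0.16], 0.02], [[-0.2601, -0.008, -0.16], 0.023], [[-0.2926, -0.0093, -0.16], 0.026], [[-0.2926, -0.0093, -0.16], 0.026], [[-0.2926, -0.0093, -0.16], 0.026], [[-0.2926, -0.0093, -0.16], 0.026]]}}

```text
time_s: 10.42
tool_pos: [0.4697, 0.0154, 0.2997]
tool_rot: [180.0, 0.0, 91.2]
force: [0.4, 0.4, -0.6]
grip_width: 0.016
```

Run:
```python
from h import *
o=env.get_obs();print(o['tool_pos'],o['tool_rot'],o['force'],o['grip_width'])
ims=[]
for n in ['scene','top']:
    im,d=env.read_camera(n);P=cloud(n,d)
    np.savez(n+'2.npz',im=im,d=d)
    u=proj(n,[[.47,.014,.19]])[0].astype(int); print(n,u,proj(n,[[.47,.014,.193],[.47,.014,.149]]))
    c=im[max(u[1]-55,0):u[1]+55,max(u[0]-50,0):u[0]+50,::-1]
    ims.append(cv2.resize(c,(390,430),interpolation=cv2.INTER_CUBIC))
    for r in env.cut_out(n,'wand'):
        p=P[r['region']&(d>0)];print(n,r['conf'],np.median(p,0).round(3),np.percentile(p,2,0).round(3),np.percentile(p,98,0).round(3))
cv2.imwrite('pics/g3.png',np.hstack(ims))
```

```text
[0.46971299 0.0154068  0.29974967] [1.79976888e+02 4.02953039e-03 9.11657747e+01] [ 0.43219754  0.40501988 -0.64337307] 0.01602336339696219
scene [333 250] [[333.2716712  249.69744108]
 [330.11978837 259.36928798]]
scene 0.6 [0.528 0.006 0.011] [ 0.466 -0.046  0.006] [0.602 0.074 0.153]
scene 0.59 [0.597 0.293 0.018] [ 0.584  0.27  -0.   ] [0.621 0.321 0.029]
scene 0.55 [0.375 0.062 0.114] [0.365 0.05  0.004] [0.391 0.083 0.154]
top [377 190] [[377.74978465 190.03731462]
 [373.16166103 192.0195911 ]]
top 0.73 [0.379 0.068 0.15 ] [ 0.367  0.02  -0.003] [0.394 0.074 0.156]
top 0.51 [0.473 0.018 0.236] [ 0.454 -0.028  0.055] [0.499 0.028 0.3  ]
```

View pics/g3.png

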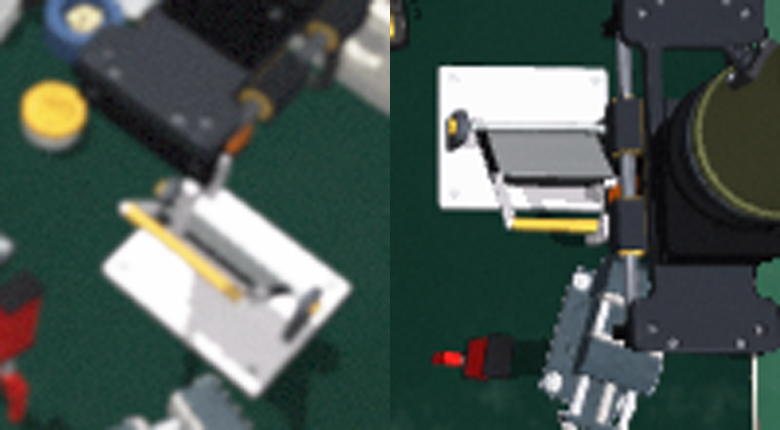

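Run:
```python
from h import *
f=np.load('scene2.npz');P=cloud('scene',f['d']);im=f['im']
m=(abs(P[...,0]-.47)<.04)&(abs(P[...,1]-.015)<.03)&(P[...,2]>.165)&(P[...,2]<.27)
for a in np.arange(.165,.27,.01):
    p=P[m&(P[...,2]>=a)&(P[...,2]<a+.01)]
    if len(p):print(round(a,3),len(p),p.min(0).round(3),p.max(0).round(3),p.mean(0).round(4))
print(proj('scene',[[.453,.014,.193],[.487,.014,.193],[.453,.014,.219],[.487,.014,.219],[.47,.014,.24]]))
c=im[215:270,300:366,::-1];cv2.imwrite('pics/g4.png',cv2.resize(c,None,fx=10,fy=10,interpolation=cv2.INTER_CUBIC))
```

```text
0.185 4 [0.451 0.014 0.191] [0.483 0.02  0.194] [0.468  0.0159 0.193 ]
0.195 16 [0.45  0.013 0.196] [0.485 0.019 0.205] [0.4643 0.0158 0.2014]
0.205 16 [0.45  0.013 0.205] [0.484 0.021 0.215] [0.4665 0.016  0.2099]
0.215 13 [0.45  0.013 0.216] [0.482 0.02  0.225] [0.4566 0.0152 0.2195]
0.225 21 [0.45  0.012 0.225] [0.485 0.02  0.235] [0.4599 0.0145 0.2296]
0.235 19 [0.45  0.013 0.235] [0.481 0.02  0.243] [0.4601 0.0156 0.2393]
[[328.49394263 254.42381872]
 [337.96560543 245.05395718]
 [330.37930963 248.39256842]
 [340.04726403 238.9033687 ]
 [336.93323387 238.46159401]]
```

View pics/g4.png

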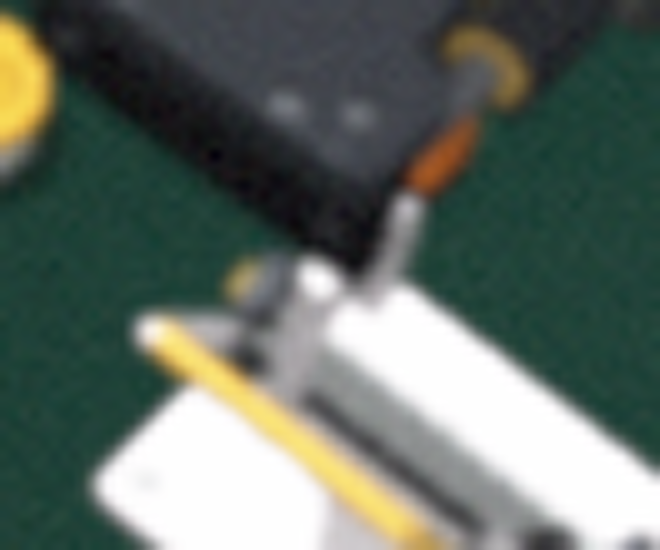

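The depth puts the fork at x 0.450–0.485 and the tips at z≈0.192. In the same camera the bar is at x 0.468, so the fork is aligned and I'll lower it over the bar.

Request:
{"method": "move_arm", "body": {"steps": [[[0, 0, 0.015], 0], [[0, 0, 0.028], 0], [[0, 0, 0.038], 0], [[0, 0, 0.046], 0], [[0, 0, 0.053], 0], [[0, 0, 0.06], 0], [[0, 0, 0.06], 0], [[0, 0, 0.06], 0]]}}

```text
time_s: 11.62
tool_pos: [0.4699, 0.014, 0.2398]
tool_rot: [180.0, 0.0, 91.0]
force: [-0.2, 0.1, 0.1]
grip_width: 0.0159
```

Run:
```python
from h import *
o=env.get_obs();print(o['tool_pos'],o['tool_rot'],o['force'])
im,d=env.read_camera('scene');P=cloud('scene',d)
hsv=cv2.cvtColor(im,cv2.COLOR_RGB2HSV);yel=(hsv[...,0]>12)&(hsv[...,0]<35)&(hsv[...,1]>90)
m=(abs(P[...,0]-.48)<.08)&(abs(P[...,1]-.015)<.06)&(P[...,2]>.135)&(P[...,2]<.19)&yel
print(m.sum(),P[m].mean(0))
# arc rows: wand x = bar x + off, bar at wand z=16 -> TCP z = barz+0.0905
H=np.array([.5515,.05]);s=np.array([.4697,.2397]);rows=[]
A=np.linspace(-.7,-.062,32)
for i,a in enumerate(A):
    off=.008*min(1,i/4)
    x=H[0]+.13*np.sin(a)+off;z=H[1]+.13*np.cos(a)+.0905
    rows.append([[0,round(x-s[0],4),round(-(z-s[1]),4)],0])
print(rows[:16]);
b=rows[15][0];print([[[0,round(r[0][1]-b[1],4),round(r[0][2]-b[2],4)],0] for r in rows[16:]])
```

```text
[0.46988299 0.01400937 0.2397844 ] [1.79973512e+02 7.91483691e-03 9.10361255e+01] [-0.22652632  0.07818013  0.05975721]
39 [ 0.46763114 -0.00780933  0.15226774]
[[[0, np.float64(-0.0019), np.float64(-0.0002)], 0], [[0, np.float64(0.0021), np.float64(-0.0019)], 0], [[0, np.float64(0.0062), np.float64(-0.0036)], 0], [[0, np.float64(0.0103), np.float64(-0.0052)], 0], [[0, np.float64(0.0145), np.float64(-0.0068)], 0], [[0, np.float64(0.0167), np.float64(-0.0083)], 0], [[0, np.float64(0.0189), np.float64(-0.0098)], 0], [[0, np.float64(0.0212), np.float64(-0.0112)], 0], [[0, np.float64(0.0235), np.float64(-0.0126)], 0], [[0, np.float64(0.0258), np.float64(-0.014)], 0], [[0, np.float64(0.0281), np.float64(-0.0152)], 0], [[0, np.float64(0.0305), np.float64(-0.0165)], 0], [[0, np.float64(0.0329), np.float64(-0.0177)], 0], [[0, np.float64(0.0353), np.float64(-0.0188)], 0], [[0, np.float64(0.0378), np.float64(-0.0199)], 0], [[0, np.float64(0.0402), np.float64(-0.021)], 0]]
[[[0, np.float64(0.0025), np.float64(-0.001)], 0], [[0, np.float64(0.005), np.float64(-0.0019)], 0], [[0, np.float64(0.0075), np.float64(-0.0028)], 0], [[0, np.float64(0.0101), np.float64(-0.0036)], 0], [[0, np.float64(0.0126), np.float64(-0.0044)], 0], [[0, np.float64(0.0152), np.float64(-0.0052)], 0], [[0, np.float64(0.0178), np.float64(-0.0058)], 0], [[0, np.float64(0.0204), np.float64(-0.0065)], 0], [[0, np.float64(0.023), np.float64(-0.007)], 0], [[0, np.float64(0.0256), np.float64(-0.0076)], 0], [[0, np.float64(0.0283), np.float64(-0.008)], 0], [[0, np.float64(0.0309), np.float64(-0.0084)], 0], [[0, np.float64(0.0336), np.float64(-0.0088)], 0], [[0, np.float64(0.0362), np.float64(-0.0091)], 0], [[0, np.float64(0.0389), np.float64(-0.0094)], 0], [[0, np.float64(0.0415), np.float64(-0.0096)], 0]]
```

Request:
{"method": "move_arm", "body": {"steps": [[[0, 0.002, -0.001], 0], [[0, 0.004, -0.002], 0], [[0, 0.0065, -0.0035], 0], [[0, 0.009, -0.005], 0], [[0, 0.012, -0.0065], 0], [[0, 0.0145, -0.008], 0], [[0, 0.017, -0.009], 0], [[0, 0.019, -0.0105], 0], [[0, 0.021, -0.0115], 0], [[0, 0.0235, -0.0128], 0], [[0, 0.0258, -0.014], 0], [[0, 0.0281, -0.0152], 0], [[0, 0.0305, -0.0165], 0], [[0, 0.0329, -0.0177], 0], [[0, 0.0353, -0.0188], 0], [[0, 0.0378, -0.0199], 0], [[0, 0.0402, -0.021], 0], [[0, 0.0402, -0.021], 0]]}}

```text
time_s: 13.92
tool_pos: [0.5101, 0.0148, 0.2606]
tool_rot: [180.0, -0.0, 91.0]
force: [-0.4, 0.2, -2.1]
grip_width: 0.0157
```

```bash
cat > bar.py <<'E'
from h import *
import sys
o=env.get_obs();print(o['tool_pos'].round(4),o['tool_rot'].round(2),o['force'].round(2),o['grip_width'])
for n in ['scene','top']:
    im,d=env.read_camera(n);P=cloud(n,d)
    hsv=cv2.cvtColor(im,cv2.COLOR_RGB2HSV);yel=(hsv[...,0]>12)&(hsv[...,0]<35)&(hsv[...,1]>90)
    m=(abs(P[...,0]-.51)<.08)&(abs(P[...,1]-.014)<.05)&(P[...,2]>.14)&(P[...,2]<.20)&yel
    p=P[m]
    if len(p):
        a=np.arctan2(p[:,0]-.5515,p[:,2]-.05-.003)
        print(n,len(p),np.median(p,0).round(4),p.min(0).round(3),p.max(0).round(3),'angle',np.median(a).round(3))
    if n=='scene' and len(sys.argv)>1:
        cv2.imwrite(f'pics/{sys.argv[1]}.png',cv2.resize(im[190:300,260:400,::-1],None,fx=5,fy=5,interpolation=cv2.INTER_CUBIC))
E
python3 bar.py
```

```text
[0.5101 0.0148 0.2606] [ 1.7999e+02 -1.0000e-02  9.1040e+01] [-0.36  0.17 -2.14] 0.015722196555507356
scene 90 [0.499  0.0102 0.1716] [ 0.496 -0.025  0.167] [0.505 0.054 0.176] angle -0.416
top 41 [0.5009 0.0336 0.1723] [0.498 0.015 0.167] [0.504 0.055 0.178] angle -0.396
```

The flap follows at about −0.40 rad, with the bar against the near prong as planned. Continuing the arc.

Request:
{"method": "move_arm", "body": {"steps": [[[0, 0.0025, -0.001], 0], [[0, 0.005, -0.0019], 0], [[0, 0.0075, -0.0028], 0], [[0, 0.0101, -0.0036], 0], [[0, 0.0126, -0.0044], 0], [[0, 0.0152, -0.0052], 0], [[0, 0.0178, -0.0058], 0], [[0, 0.0204, -0.0065], 0], [[0, 0.023, -0.007], 0], [[0, 0.0256, -0.0076], 0], [[0, 0.0283, -0.008], 0], [[0, 0.0309, -0.0084], 0], [[0, 0.0333, -0.0088], 0], [[0, 0.0355, -0.0091], 0], [[0, 0.0375, -0.0094], 0], [[0, 0.039, -0.0095], 0], [[0, 0.04, -0.0095], 0], [[0, 0.04, -0.0095], 0]]}}

```text
time_s: 16.27
tool_pos: [0.5499, 0.0155, 0.27]
tool_rot: [-180.0, 0.0, 91.0]
force: [-0.6, 0.3, -1.5]
grip_width: 0.0157
```

```bash
python3 bar.py g5
```

```text
[0.5499 0.0155 0.27  ] [-180.      0.     91.03] [-0.55  0.27 -1.46] 0.01570145958146605
scene 102 [0.539  0.0071 0.1822] [ 0.535 -0.025  0.177] [0.545 0.056 0.186] angle -0.096
top 45 [0.5409 0.0347 0.1823] [0.537 0.017 0.179] [0.544 0.054 0.188] angle -0.082
```

View pics/g5.png

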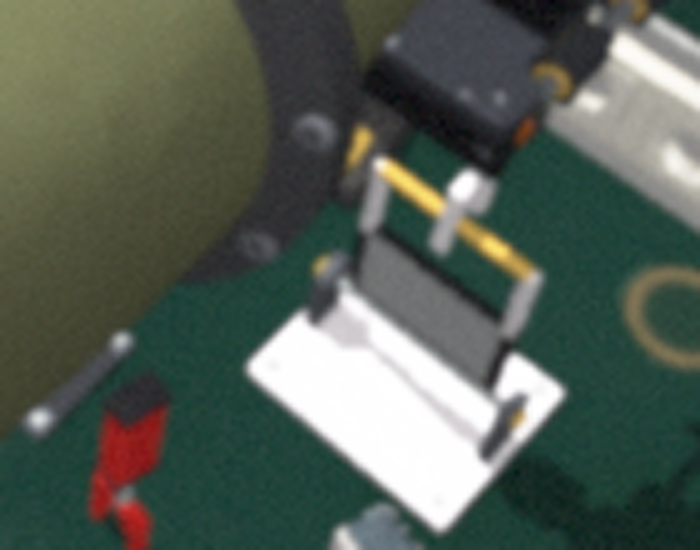

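The flap is about −0.08 rad from upright with the bar in the fork. Now I'll centre the wand over the hinge and lower it gently to seat the bar.

Request:
{"method": "move_arm", "body": {"steps": [[[0, 0.0008, 0.001], 0], [[0, 0.0015, 0.0025], 0], [[0, 0.0015, 0.004], 0], [[0, 0.0015, 0.0055], 0], [[0, 0.0015, 0.007], 0], [[0, 0.0015, 0.0083], 0], [[0, 0.0015, 0.0096], 0], [[0, 0.0015, 0.0108], 0], [[0, 0.0015, 0.012], 0], [[0, 0.0015, 0.013], 0], [[0, 0.0015, 0.014], 0], [[0, 0.0015, 0.014], 0], [[0, 0.0015, 0.014], 0]]}}

```text
time_s: 18.0
tool_pos: [0.5514, 0.0154, 0.256]
tool_rot: [180.0, 0.0, 91.0]
force: [-0.0, 0.2, -1.1]
grip_width: 0.0157
```

```bash
python3 bar.py
```

```text
[0.5514 0.0154 0.256 ] [180.     0.    91.03] [-0.02  0.23 -1.07] 0.01574316557174071
scene 97 [0.5467 0.0055 0.1827] [ 0.543 -0.025  0.148] [0.565 0.055 0.186] angle -0.037
top 44 [0.5485 0.0352 0.1821] [0.546 0.017 0.177] [0.553 0.054 0.187] angle -0.023
```

Request:
{"method": "move_arm", "body": {"steps": [[[0, 0, 0.0005], 0], [[0, 0, 0.001], 0], [[0, 0, 0.0015], 0], [[0, 0, 0.002], 0], [[0, 0, 0.002], 0], [[0, 0, 0.002], 0]]}}

```text
time_s: 18.85
tool_pos: [0.5514, 0.0154, 0.2541]
tool_rot: [180.0, 0.0, 91.0]
force: [-0.4, 0.4, -0.3]
grip_width: 0.0157
```

```bash
python3 bar.py
```

```text
[0.5514 0.0154 0.2541] [1.7999e+02 1.0000e-02 9.1030e+01] [-0.43  0.35 -0.33] 0.015700236736188707
scene 100 [0.5484 0.0067 0.1827] [ 0.545 -0.025  0.176] [0.555 0.056 0.187] angle -0.024
top 41 [0.5509 0.0377 0.1827] [0.548 0.017 0.178] [0.555 0.054 0.187] angle -0.005
```

Request:
{"method": "move_arm", "body": {"steps": [[[0, 0, 0.0005], 0], [[0, 0, 0.001], 0], [[0, 0, 0.001], 0], [[0, 0, 0.001], 0], [[0, 0, 0.001], 0], [[0, 0, 0.001], 0]]}}

```text
time_s: 19.7
tool_pos: [0.5519, 0.0155, 0.2538]
tool_rot: [179.9, 0.0, 91.0]
force: [0.4, -1.0, 4.8]
grip_width: 0.0161
```

```bash
python3 bar.py g6; python3 bar.py
```

```text
[0.5519 0.0155 0.2538] [1.7991e+02 2.0000e-02 9.1030e+01] [ 0.35 -0.99  4.85] 0.016111086117573573
scene 100 [0.5493 0.0067 0.1824] [ 0.545 -0.026  0.178] [0.556 0.055 0.186] angle -0.017
top 44 [0.5512 0.0363 0.1825] [0.548 0.017 0.178] [0.554 0.053 0.187] angle -0.002
[0.5519 0.0155 0.2538] [1.7991e+02 2.0000e-02 9.1030e+01] [ 0.06 -0.14  5.29] 0.01556677694980954
scene 100 [0.5491 0.0071 0.1824] [ 0.545 -0.025  0.176] [0.556 0.055 0.186] angle -0.018
top 44 [0.551  0.0353 0.183 ] [0.548 0.017 0.178] [0.555 0.054 0.188] angle -0.004
```

View pics/g6.png

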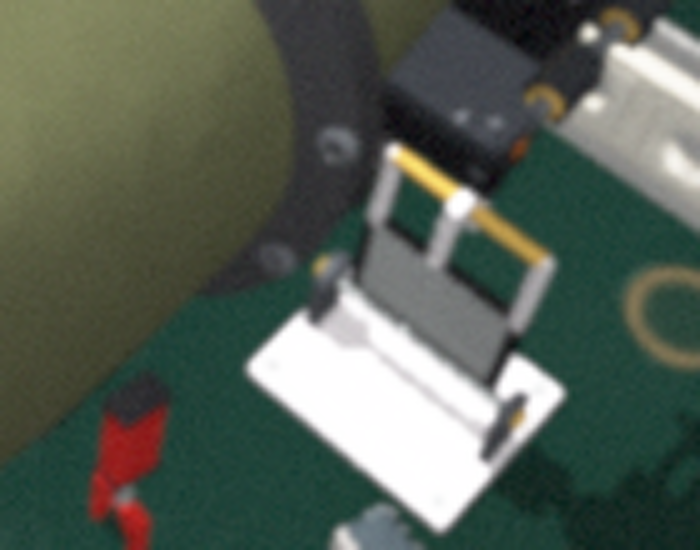

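The fork is over the bar and the bar is seated, with about 6 N of light push. The flap reads about −0.01 rad and still, so I'm handing in.

```bash
python3 -c "
from cell import env
print(env.sign_off())"
```

```text
the job is handed in; nothing more can be done
None
```

I handed the job in at about 20 s of the 51 s allowed, with the wand still held and the flap upright in the fork. The sign-off gives no verdict, so I don't know how it was judged.

- **Wand and dip:** I gripped the orange-handled wand across its 16 mm and lifted it out of the holder. I then dipped it in the steel well to about 26 mm below the rim and held it there for roughly 0.4 s.
- **Swing:** I lowered the fork over the brass bar with the flap at its stop, swung it up along the arc, and seated the bar in the shoulders.

Last checks:
- **Flap angle:** the top camera read −0.004 rad and the scene camera −0.018 rad. Their 2 mm disagreement is within the calibration error.
- **Stillness:** two readings in a row agreed to within 0.002 rad.
- **Grip and push:** the fingers were 15.6 mm apart on the handle, with about 6 N of seating push.
- **Clearance:** by the stated dimensions, the fingertips stay about 60 mm above the bar.

**Not seen directly:** the arm hid the wand during the dip in both camera views. That step rests on the arm's pose, the grip width and the wand's weight on the wrist. I also did not re-measure the bystanders afterwards; no contact showed in the forces.

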